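# Set the measuring camera at its stop, lock it and shut the sample cell

## Robot

A 6-joint arm with a two-finger parallel gripper is mounted at the origin on the work surface. World frame = base frame: x ahead of the robot, y to its left, z up, the work surface at z = 0. Lengths are in mm, angles in rad, forces in N, time in s.
With the tool pointing down it reaches from about 350 to 975 mm from the base axis. Payload 7.1 kg.
Tool frame: the origin (TCP) lies midway between the tips of the shut fingers; the grasp point (between the pads) lies 19 mm behind it; z points along the fingers, y is the line along which they close (so a half turn about z gives the same grasp; the last joint's range is limited). The gripper opens to 88 mm and grips with 3 to 60 N. Pads are 20 mm wide; open, the fingers measure 115 mm over their backs; the gripper's body (75 mm by 178 mm) begins 61 mm behind the grasp point.
Start: joints at [1.19, 0.423, 1.63, -0, 1.089, -0.019], TCP at [221.192, 584.533, 222.675] pointing down, gripper open.
Joint ranges: [-3, 3], [-0.9, 2.11], [0.09, 2.58], [-1.31, 4.45], [0.11, 2.69], [-2.54, 2.54]. Speed limits (rad/s): [2.39, 2.39, 3.01, 3.14, 3.14, 3.14].

## Interface

Orientations are given as a rotation vector (axis times angle).
In Python, from workcell import get_obs, get_image, camera_params, close_job gives the robot as it stands.
- The arm moves only by the shell command python3 -m creep 'ROWS' [OPENING]. ROWS is a JSON object of lists of equal length, an entry for each row: "delta_pos": the shift along the tool's x, y, z in m, a list of three; "twist": the turn, a rotation vector about the tool's x, y, z in degrees, a list of three. A call has 1 to 20 rows; each row shifts and turns the commanded pose from where the row before left it, along the tool's axes as they then stand; what a row does not reach is not made up. A row lasts 1/12 s, in which the tool goes at most 41.7 mm and 7.16 degrees, less where a joint would pass 70% of its speed; a pose out of reach is approached as far as the arm can. A call with a gripper value outside its range is refused whole. OPENING is the opening, from 0 (shut) to 1 (fully open), set as the call begins (- or left out, the last holds). The fingers move at their own pace and stop on an object; the grip force is fixed at half the most. Time passes only in rows, so rows that do not move let the fingers close. It gives the time, the measured TCP pose, the force, the opening and the grip force at its end, in the units of the state.
- get_obs(): the state, without advancing time (a new reading comes with each control period).
- get_image(name): name is "scene" or "top" or "wrist"; returns (picture, depth): 420x560x3 uint8, red, green, blue; 420x560 float32, mm along the optical axis (not along the pixel's ray), 0 where there is no reading.
- camera_params(name): a dict with "camera_matrix" (3x3 intrinsics, pixels), "extrinsics" (4x4, takes a point from camera to world coordinates). Camera axes: x right, y down, z forward; pixel columns grow to the right and rows downward; lengths in mm; the calibration is good to about 2 mm. A picture is of the moment at which its call begins: read the wrist's pose just before it. camera_params takes no time and is no camera call; for the wrist camera it gives the pose at the moment of the call.
- close_job(): hands the job in; it is judged then, once.
The state is a dict: "t": time; "qpos": joint angles; "qvel": joint speeds; "joint_torque": joint torques, N m; "ee_pos": TCP position; "orientation": TCP orientation; "ft_force": force on the tool from outside, world axes, zero at the start; "moment": the same for the moment, N m; "width": finger opening in mm; "grasp_force": force on a finger pad.
Only numpy, scipy, OpenCV 4.12 (cv2) and the standard library are available. Lean on these libraries where they do the work, as an engineer would, in place of code of your own. Each camera call takes 0.05 s, during which the arm holds its last target. There are 200 camera calls.

## Task

Get the drop-shape instrument ready to measure: slide the camera carrier along its rail until it rests against the steel stop block, and turn the carrier's black clamp knob clockwise until it is fully tight, so that the carrier is locked right there at the stop. Press the sample cell's hinged cover down until its spring catch snaps in and holds it fully shut. Push gently enough that the stop block stays where it is set, and leave the beaker, the dish and the screwdriver where they are.

Things in the scene. Friction and masses are not known exactly. Their poses are not given: they have to be found in the camera images.
- bench: The fixed instrument: low black base with steel top plate, 190 mm deep (x), 580 mm long (y), top 60 mm above the table. Origin: centre of its footprint on the table. y runs along the aluminium rail on top, from camera to sample cell; -x is its front, towards the robot. The rail spans y -285 to 75 mm, top at 85 mm. Beyond the cell, at y 219 to 275, stands a black backlight, top at 211 mm.
- cell_rim (a point): Centre of the open mouth of the sample cell, an aluminium box 120 mm (x) by 110 mm (y) on a pedestal at the +y end of the rail; 205 mm above the table. Fixed, axes as the instrument's. A steel dish and a white plug stand inside. The hinged cover closes it.
- carrier_front (a point): Middle of the camera carrier's end face that meets the stop, 98 mm above the table; axes as the instrument's. The carrier is a grey saddle on the rail, 116 mm (x) by 110 mm (y), 86 to 112 mm above the table, centred 55 mm to -y of this point. Its black camera and 58 mm thick lens lie along y, centred 15 mm to +x, top at 197 mm, lens end 30 mm beyond this point.
- carrier (a joint): Place of the carrier along the rail in m, growing towards the sample cell (instrument +y). It slides with about 2.5 N while the knob is loose and may be pushed or pulled by saddle, camera or knob. Once the knob is tight it does not move.
- stop_face (a point): Middle of the face of the stop block that the carrier meets, 98 mm above the table; axes as the instrument's. The stop is a plain steel block across the rail, 102 mm (x) by 30 mm (y), top 110 mm above the table, set somewhere between carrier and cell; it shifts only above about 45 N. The carrier is home when carrier_front has the same instrument y as this point.
- knob_grip (a point): Grip point on the axis of the black clamp knob on the carrier's front, 55 mm to -y of carrier_front, 162 mm above the table. z is the knob's axis, outwards, leaning 35 degrees from vertical to the instrument's front (-x). x is along the wing bar; fingers close along y. Bar 70 mm long (x), 14 thick (y), 14 mm above to 20 below the point (z); 22 mm hub below it, 25 to 34 mm housing 41 mm below.
- knob (a joint): Clamp knob angle in rad about knob_grip's z: 0 fully tight (end of travel), growing as it loosens (anticlockwise seen from outside) to 1.5. Starts loose, 1.0 to 1.35. The screw bites from 0.45 down, torque rising to 0.15 N m at 0; the knob stays where it is left. At 0.7 the bar lies straight across the rail. knob_grip's axes turn with it.
- cover_press (a point): Place to press on the cover's outer face, mid-width, 26 mm from its free front edge; 217 mm above the table when shut. The cover is a grey plate 126 mm from hinge to edge, 114 mm wide, 10 mm thick, with a lip 6 mm high, 8 mm wide along the free edge and a dark latch tongue under it. Axes turn with it: z out of the outer face, -x from hinge to free edge.
- cover_hinge (a point): Middle of the cover's hinge line on the far (+x) rim of the cell, 207 mm above the table; the line runs along the instrument's y. Stays in place, axes turn with the cover. With the cover shut, cover_press is 100 mm to the instrument's -x and 10 mm up from here.
- cover (a joint): Opening angle of the cover in rad: 0 shut. It starts half open at 0.65 to 1.0, free edge raised; its stiff hinge (0.13 N m) leaves it where it is put. At about 0.08 it meets the spring catch; some 8 N at cover_press snaps it through to 0, where the catch holds it.
- beaker: Bystander: glass beaker 72 mm across, 90 mm tall, on the table in front of the sample cell. Origin: centre of its base.
- driver: Bystander: screwdriver 190 mm long, 26 mm thick, lying on the table behind the instrument, along its own x. Origin: its middle, on the table.
- dish: Bystander: lidded round steel sample dish 92 mm across, 22 mm tall, on the table in front of the rail. Origin: centre of its base.

How it is judged (in metres and radians):
At the end, for the whole second after the job is handed in: The carrier's end face is within 3 mm of the stop's face, the clamp knob is within 0.2 rad of fully tight, and the cover is shut within 0.03 rad (caught by its catch), all with the robot clear (y of carrier_front in the frame of stop_face above -0.003 m and value of joint knob below 0.2 rad and value of joint cover below 0.03 rad); the robot touches nothing.
It fails at once if the stop block was shifted by more than 4 mm (distance of stop_face from where it was at the start of the episode above 0.004 m).
It fails at once if the beaker, the dish or the screwdriver was moved by more than 30 mm (distance of any of beaker, dish, driver from where it was at the start of the episode above 0.03 m).
It also fails if it takes over 64 s, if anything falls off the work surface, if the arm or the gripper's body presses on something with over 40 N, if the wrist force passes 120 N, or if a joint passes its speed limit or range.

## Working session

There is one attempt and no reset: what is moved stays moved. The work goes in short steps, Python scripts to look and compute and a shell command to move; the robot and the scene stay as the last step left them, time stands still between calls to the robot, and variables do not carry over. Pictures are saved under pics/ and viewed, at most 10 in all, crops included, and the job is handed in when it is done.

```bash
mkdir -p pics; ls
cat > h.py <<'E'
import numpy as np,cv2
from scipy.spatial.transform import Rotation as R
from workcell import *
def cloud(n):
    p=camera_params(n);im,d=get_image(n)
    K=np.array(p["camera_matrix"]);E=np.array(p["extrinsics"])
    v,u=np.mgrid[:d.shape[0],:d.shape[1]]
    P=np.stack([(u-K[0,2])/K[0,0]*d,(v-K[1,2])/K[1,1]*d,d],-1)@E[:3,:3].T+E[:3,3]
    P[d==0]=np.nan
    return im,d,P
E
python3 - <<'E'
from h import *
for n in("scene","top"):
    im,d,P=cloud(n);np.savez(n+".npz",im=im,P=P);cv2.imwrite(f"pics/{n}0.png",im[...,::-1])
    print(n,np.array(camera_params(n)["extrinsics"]).round(2).tolist())
print(get_obs())
E
```

```text
pics
scene [[-0.75, 0.4, -0.53, 1220.33], [0.66, 0.45, -0.6, 726.52], [-0.0, -0.8, -0.6, 874.99], [0.0, 0.0, 0.0, 1.0]]
top [[-0.03, -1.0, 0.09, 493.53], [-1.0, 0.03, -0.01, 29.75], [0.01, -0.09, -1.0, 1173.76], [0.0, 0.0, 0.0, 1.0]]
{'t': 0.1, 'qpos': array([ 1.18998261e+00,  4.23719787e-01,  1.63060254e+00, -2.80644289e-05,
        1.08862286e+00, -1.89885336e-02]), 'qvel': array([ 9.05606087e-04, -2.92587944e-03, -1.73548612e-04,  3.31013740e-05,
       -7.14440652e-04, -7.71432115e-04]), 'joint_torque': array([-1.83937264e-04, -5.45618176e+01, -2.74324822e+01,  6.44015428e-02,
        1.87903794e-02, -2.09582589e-05]), 'ee_pos': array([221.02807001, 584.07447132, 222.01164788]), 'orientation': array([-5.65194232e-01, -3.09008432e+00,  2.08983427e-03]), 'ft_force': array([ 0.18215591, -0.1008914 , -0.98485977]), 'moment': array([-0.00108812, -0.00272157, -0.03593861]), 'grasp_force': 0.0, 'width': 87.92133993092746}
```

View pics/scene0.png

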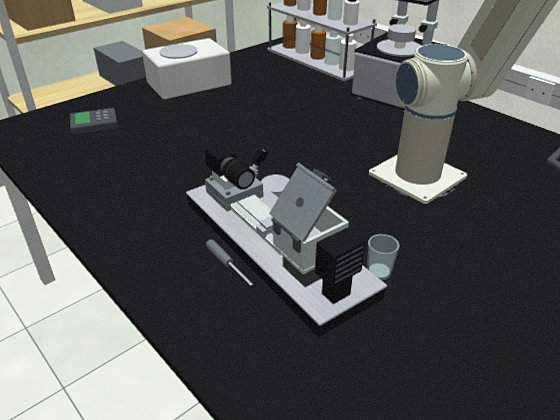

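View pics/top0.png

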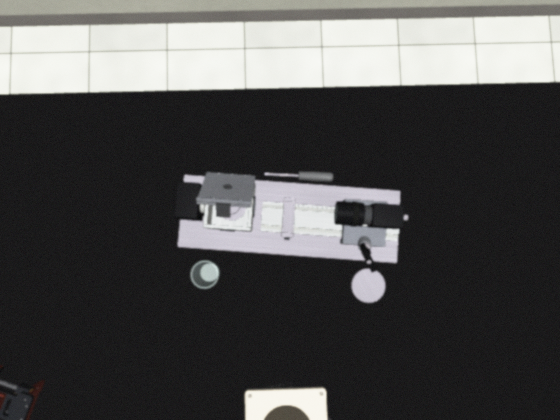

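The scene view shows the carrier with its camera at (235,180), the half-open cover at (303,200) and the beaker at (382,255). In the top view the carrier is at (365,225), the knob about (367,252), the stop (288,217), the cell (228,208), the dish (368,286), the beaker (204,275) and the driver (300,176).

Run:
```python
from h import *
z=np.load("top.npz");P=z["P"];im=z["im"]
H=P[...,2]
m=(abs(H-60)<8)&(P[...,0]>250)&(abs(P[...,1])<500)
m=m.astype(np.uint8)
n,l,s,c=cv2.connectedComponentsWithStats(m)
pl=(H>45)&(H<300)&(P[...,0]>200)&(abs(P[...,1])<500)
n,l,s,c=cv2.connectedComponentsWithStats(pl.astype(np.uint8));k=1+np.argmax(s[1:,4])
bl=(l==k)
q=P[bl&(abs(H-60)<8)][:,:2].astype(np.float32)
r=cv2.minAreaRect(q);print("bench",r)
a=np.deg2rad(r[2]); 
if r[1][0]>r[1][1]: a-=np.pi/2
# y axis along long side
B=np.array([[np.cos(a),-np.sin(a)],[np.sin(a),np.cos(a)]]);
if B[1,1]<0:B=-B
C=np.array(r[0]);print("C",C,"yaw",np.rad2deg(np.arctan2(B[1,0],B[0,0])))
np.savez("bench.npz",C=C,B=B)
for nme in("top","scene"):
    P=np.load(nme+".npz")["P"];L=P.copy();L[...,:2]=(P[...,:2]-C)@B
    x,y,zz=L[...,0],L[...,1],L[...,2]
    print(nme)
    def rep(t,mm):
        v=L[mm]
        if len(v)>3: print(t,len(v),np.percentile(v,[2,50,98],axis=0).round(0).tolist())
    rep("plate",(abs(zz-60)<6)&(abs(x)<130)&(abs(y)<330))
    rep("stop",(abs(zz-110)<6)&(abs(x)<60)&(y>-130)&(y<90))
    rep("carrier top",(abs(zz-112)<6)&(abs(x)<80)&(y<-110)&(y>-300))
    rep("knob",(zz>135)&(x<-20)&(x>-140)&(y<-30)&(y>-300))
    rep("cam",(zz>165)&(x>-20)&(x<80)&(y<0)&(y>-400))
    rep("cover",(zz>225)&(abs(x)<150)&(y>60)&(y<260))
    rep("cellrim",(abs(zz-205)<5)&(abs(x)<150)&(y>60)&(y<215))
    rep("backl",(abs(zz-211)<5)&(abs(x)<150)&(y>215)&(y<290))
    rep("dish",(abs(zz-22)<8)&(x<-100)&(y<0))
    rep("beaker",(zz>20)&(x<-110)&(y>60)&(y<300)&(x>-300))
```

```text
bench ((565.0548095703125, -23.653961181640625), (584.4398803710938, 194.2699432373047), 84.29132080078125)
C [565.05480957 -23.65396118] yaw -5.708679199218744
top
plate 7059 [[-95.0, -281.0, 56.0], [-51.0, -5.0, 60.0], [94.0, 280.0, 64.0]]
stop 386 [[-44.0, -9.0, 104.0], [-1.0, 6.0, 110.0], [41.0, 20.0, 114.0]]
carrier top 827 [[-57.0, -242.0, 108.0], [-29.0, -187.0, 112.0], [56.0, -137.0, 117.0]]
knob 222 [[-117.0, -209.0, 143.0], [-85.0, -187.0, 173.0], [-55.0, -168.0, 189.0]]
cam 1637 [[-13.0, -260.0, 172.0], [13.0, -186.0, 195.0], [41.0, -105.0, 200.0]]
cover 1752 [[-20.0, 95.0, 228.0], [29.0, 149.0, 281.0], [73.0, 204.0, 316.0]]
cellrim 334 [[-47.0, 95.0, 201.0], [-38.0, 148.0, 205.0], [41.0, 204.0, 209.0]]
backl 839 [[-26.0, 220.0, 207.0], [13.0, 247.0, 211.0], [55.0, 273.0, 214.0]]
dish 1144 [[-513.0, -267.0, 14.0], [-176.0, -216.0, 21.0], [-127.0, -11.0, 27.0]]
beaker 360 [[-194.0, 176.0, 22.0], [-169.0, 225.0, 76.0], [-129.0, 242.0, 93.0]]
scene
plate 5292 [[-89.0, -266.0, 56.0], [63.0, 127.0, 60.0], [99.0, 290.0, 64.0]]
stop 113 [[10.0, -9.0, 104.0], [32.0, 6.0, 110.0], [47.0, 21.0, 113.0]]
carrier top 473 [[-54.0, -237.0, 106.0], [40.0, -155.0, 112.0], [61.0, -134.0, 117.0]]
knob 188 [[-113.0, -201.0, 136.0], [-71.0, -179.0, 165.0], [-52.0, -167.0, 189.0]]
cam 1095 [[-7.0, -257.0, 166.0], [29.0, -171.0, 192.0], [46.0, -104.0, 199.0]]
cover 2606 [[1.0, 96.0, 227.0], [40.0, 156.0, 271.0], [75.0, 206.0, 315.0]]
cellrim 390 [[-42.0, 109.0, 200.0], [21.0, 198.0, 205.0], [87.0, 206.0, 209.0]]
backl 812 [[-22.0, 221.0, 207.0], [20.0, 250.0, 211.0], [59.0, 274.0, 213.0]]
dish 1569 [[-2181.0, -1612.0, 14.0], [-503.0, -602.0, 22.0], [-133.0, -15.0, 29.0]]
beaker 1033 [[-191.0, 177.0, 23.0], [-152.0, 213.0, 66.0], [-124.0, 243.0, 91.0]]
```

```bash
cat >> h.py <<'E'
b=np.load("bench.npz");C,B=b["C"],b["B"]
B3=np.eye(3);B3[:2,:2]=B;C3=np.array([C[0],C[1],0])
loc=lambda P:(P-C3)@B3
wor=lambda p:C3+B3@np.asarray(p,float)
n=np.array([-np.sin(np.deg2rad(35)),0,np.cos(np.deg2rad(35))]);u=np.array([n[2],0,-n[0]]);v=np.array([0,1.,0])
def tool(p=None):
    "pose now in world: tip, R"
    o=get_obs();return o["ee_pos"],R.from_rotvec(o["orientation"]).as_matrix(),o
def togo(tip,Rt=None):
    "shift in tool axes (m) and rotation vector in tool axes (deg) to a target"
    p,r,o=tool();print("tip now loc",loc(p).round(1),"q",o["qpos"].round(2))
    print("shift tool mm",(r.T@(tip-p)).round(1),"world",(tip-p).round(1))
    if Rt is not None: print("twist deg",np.rad2deg(R.from_matrix(r.T@Rt).as_rotvec()).round(1))
def knobR(ang,flip=1):
    "tool orientation gripping the bar at knob angle ang"
    a=ang-.7; x=np.cos(a)*u+np.sin(a)*v   # anticlockwise about n (u x v = n)
    z=-n; y=np.cross(z,x)
    return B3@np.stack([flip*x,flip*y,z],1)
E
python3 - <<'E'
from h import *
for nme in("top","scene"):
    L=loc(np.load(nme+".npz")["P"]);x,y,z=L[...,0],L[...,1],L[...,2]
    m=(z>228)&(abs(x)<150)&(y>100)&(y<200)
    q=L[m];k,c0=np.polyfit(q[:,2],q[:,0],1);res=q[:,0]-k*q[:,2]-c0
    g=abs(res)<8;k,c0=np.polyfit(q[g,2],q[g,0],1)
    # outer face plane x=k z+c0 ; angle: slope dz/dx=-tan th
    th=np.arctan(-1/k);print(nme,"cover th",th,"x at z=207",k*207+c0,"hinge x ~",k*207+c0-10/np.sin(th),"max z",np.percentile(z[m],99),"min x",np.percentile(x[m],1))
    m=(z>130)&(x<-40)&(x>-140)&(y<-120)&(y>-250)
    q=L[m];h=q@n;top=q[h>np.percentile(h,97)-10]
    d=np.stack([top@u,top@v],1);c=d.mean(0);rr=cv2.minAreaRect(d.astype(np.float32))
    w,V=np.linalg.eigh(np.cov(d.T));e=V[:,1]*np.sign(V[0,1])
    print(" knob N",len(top),"u,v",c.round(1),"h99",np.percentile(h,97).round(1),"rect",rr,"angle",.7+np.arctan2(e[1],e[0]))
    hc=np.median(top@n)-14;print(" grip loc",(u*rr[0][0]+v*rr[0][1]+n*hc).round(1))
E
```

```text
top cover th 0.8688974476682526 x at z=207 91.6138750163363 hinge x ~ 78.51831373118678 max z 317.33805831030253 min x -22.506718465261283
 knob N 153 u,v [  23.8 -188.6] h99 199.8 rect ((22.120197296142578, -189.09698486328125), (69.08657836914062, 14.038043022155762), 30.803709030151367) angle 1.2407872444279828
 grip loc [ -87.  -189.1  162.8]
scene cover th 0.8960882124602196 x at z=207 91.18374134177509 hinge x ~ 78.37782917285836 max z 315.8421098506228 min x -14.7041129202873
 knob N 54 u,v [  31.2 -181.4] h99 196.7 rect ((23.963987350463867, -186.7530517578125), (71.10070037841797, 12.642777442932129), 27.83193016052246) angle 1.1751918646123458
 grip loc [ -83.  -186.8  160.3]
```

Run:
```python
from h import *
H=np.array([78,149.5,207])
p,r,o=tool()
for t in (.88,.7,.5,.3,.15,.08,0):
    w=wor(H+[-100*np.cos(t)+10*np.sin(t),0,100*np.sin(t)+10*np.cos(t)]);print(t,w.round(1),(r.T@(w-p)).round(1))
togo(wor([22,149.5,345]))
```

```text
0.88 [601.8 122.9 290.4] [-519.4 -296.6  -68. ]
0.7 [587.8 124.3 279.1] [-505.8 -300.2  -56.7]
0.5 [575.  125.6 263.7] [-493.3 -303.6  -41.3]
0.3 [565.4 126.6 246.1] [-484.  -306.   -23.7]
0.15 [560.6 127.  231.8] [-479.4 -307.3   -9.4]
0.08 [559.1 127.2 225. ] [-478.  -307.6   -2.5]
0 [558.  127.3 217. ] [-476.9 -307.9    5.4]
tip now loc [-402.8  570.5  222. ] q [ 1.19  0.42  1.63 -0.    1.09 -0.02]
shift tool mm [-519.4 -296.7 -122.6] world [ 380.8 -461.2  123. ]
```

```bash
python3 -m creep '{"delta_pos":[[0,0,-0.04],[0,0,-0.04],[-0.02,-0.01,-0.04],[-0.031,-0.018,0],[-0.031,-0.018,0],[-0.031,-0.018,0],[-0.031,-0.018,0],[-0.031,-0.018,0],[-0.031,-0.018,0],[-0.031,-0.018,0],[-0.031,-0.018,0],[-0.031,-0.018,0],[-0.031,-0.018,0],[-0.031,-0.018,0],[-0.031,-0.018,0],[-0.031,-0.018,0],[-0.031,-0.018,0],[-0.031,-0.018,0],[-0.031,-0.018,0],[0,0,0]],"twist":[[0,0,0],[0,0,0],[0,0,0],[0,0,0],[0,0,0],[0,0,0],[0,0,0],[0,0,0],[0,0,0],[0,0,0],[0,0,0],[0,0,0],[0,0,0],[0,0,0],[0,0,0],[0,0,0],[0,0,0],[0,0,0],[0,0,0],[0,0,0]]}' 0
python3 - <<'E'
from h import *
togo(wor([22,149.5,292]))
togo(wor([-22,149.5,217]))
im,d,P=cloud("wrist");cv2.imwrite("pics/w1.png",im[...,::-1])
E
```

```text
t: 1.77
ee_pos: [599.8, 120.2, 338.3]
orientation: [0.571, 3.088, -0.003]
ft_force: [-0.6, -0.1, 0.0]
width: 0.6
grasp_force: 0.0
tip now loc [ 20.3 146.6 338.3] q [ 0.18  0.3   1.54 -0.    1.3  -1.03]
shift tool mm [-0.8  3.3 46.3] world [  2.    2.7 -46.3]
tip now loc [ 20.3 146.6 338.3] q [ 0.18  0.3   1.54 -0.    1.3  -1.03]
shift tool mm [ 41.7  -8.1 121.3] world [ -41.8    7.1 -121.3]
```

View pics/w1.png

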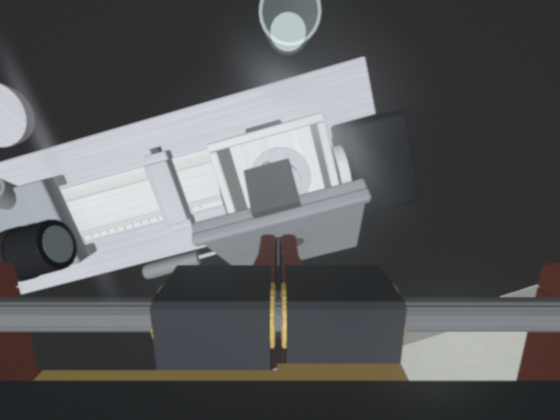

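The shut fingertips (278,240) hang over the upper part of the cover's outer face, just beyond its lip (195,235)–(368,190), so I can now press along the cover's arc.

```bash
python3 -m creep '{"delta_pos":[[0,0.002,0.015],[0,0.001,0.015],[0,0,0.012],[0.006,-0.002,0.007],[0.006,-0.002,0.007],[0.007,-0.002,0.007],[0.006,-0.001,0.008],[0.005,-0.001,0.009],[0.005,-0.001,0.009],[0.003,-0.001,0.008],[0.002,-0.001,0.007],[0,0,0]],"twist":[[0,0,0],[0,0,0],[0,0,0],[0,0,0],[0,0,0],[0,0,0],[0,0,0],[0,0,0],[0,0,0],[0,0,0],[0,0,0],[0,0,0]]}' 0
python3 - <<'E'
from h import *
togo(wor([-22,149.5,217]))
E
```

```text
t: 2.82
ee_pos: [555.6, 131.4, 233.4]
orientation: [-0.565, -3.088, 0.001]
ft_force: [1.0, -0.0, -0.9]
width: 0.5
grasp_force: 0.5
tip now loc [-24.9 153.3 233.4] q [ 0.21  0.33  1.74  0.    1.07 -1.  ]
shift tool mm [-3.8 -2.9 16.4] world [  2.5  -4.1 -16.4]
```

```bash
python3 -m creep '{"delta_pos":[[-0.001,-0.002,0.004],[0,0,0.004],[0,0,0.003],[0,0,0.003],[0,0,0.002],[0,0,0.001],[0,0,0]],"twist":[[0,0,0],[0,0,0],[0,0,0],[0,0,0],[0,0,0],[0,0,0],[0,0,0]]}' 0
```

```text
t: 3.4
ee_pos: [556.8, 129.0, 217.8]
orientation: [-0.565, -3.09, 0.0]
ft_force: [0.6, -0.8, 0.4]
width: 0.6
grasp_force: 0.0
```

```bash
python3 -m creep '{"delta_pos":[[0,0,0.001],[0,0,0.001],[0,0,0]],"twist":[[0,0,0],[0,0,0],[0,0,0]]}' 0;  python3 -m creep '{"delta_pos":[[0,0,0.001],[0,0,0]],"twist":[[0,0,0],[0,0,0]]}' 0
```

```text
t: 3.65
ee_pos: [557.1, 129.1, 217.2]
orientation: [0.565, 3.09, 0.0]
ft_force: [-4.1, -0.5, 9.7]
width: 0.7
grasp_force: 5.2
t: 3.82
ee_pos: [557.1, 129.1, 217.1]
orientation: [0.565, 3.09, 0.0]
ft_force: [-7.2, -1.8, 17.4]
width: 0.3
grasp_force: 8.6
```

```bash
python3 -m creep '{"delta_pos":[[0,0,-0.03],[0,0,-0.04],[0,0,-0.04],[0,0,0]],"twist":[[0,0,0],[0,0,0],[0,0,0],[0,0,0]]}' 1
python3 - <<'E'
from h import *
im,d,P=cloud("scene");L=loc(P);x,y,z=[L[...,i] for i in range(3)]
m=(z>212)&(z<225)&(x>-30)&(x<80)&(y>95)&(y<200);q=L[m];print("cover slope",len(q),np.polyfit(q[:,0],q[:,2],1),"mean z",q[:,2].mean())
G=np.array([-86,-188,162.])
for f in(1,-1):
    print("flip",f);togo(wor(G+(-19+100)*n),knobR(1.22,f))
    print(np.rad2deg(R.from_matrix(knobR(1.22,f)).as_rotvec()).round(1))
E
```

```text
t: 4.15
ee_pos: [560.7, 129.9, 333.2]
orientation: [0.563, 3.079, 0.008]
ft_force: [0.9, 0.1, 0.2]
width: 23.9
grasp_force: 0.0
cover slope 1624 [-3.91122938e-03  2.17353172e+02] mean z 217.24841622910452
flip 1
tip now loc [-20.8 151.9 329.7] q [ 0.21  0.24  1.64 -0.    1.25 -1.  ]
shift tool mm [  20.4 -357.7   99.4] world [-144.9 -327.2 -101.3]
twist deg [-43.3  -5.8 130.1]
[158.7  33.9  48.7]
flip -1
tip now loc [-20.8 151.9 329.7] q [ 0.21  0.24  1.64 -0.    1.25 -1.  ]
shift tool mm [  20.4 -357.7   99.4] world [-144.9 -327.2 -101.3]
twist deg [  4.7 -35.1 -43.5]
[-30.5 142.8 -14. ]
```

Run:
```python
from h import *
p,r,o=tool();q=o["qpos"]
Rz=lambda a:R.from_euler("z",a).as_matrix();Ry=lambda a:R.from_euler("y",a).as_matrix()
M=Rz(q[0])@Ry(q[1]+q[2])@Rz(q[3])@Ry(q[4])@Rz(q[5]+np.pi/2)
print("model err",np.rad2deg(R.from_matrix(M.T@r).magnitude()))
for nm,G,a in(("pick",[-86,-188,162.],1.22),("home start",[-86,-64,162],1.22),("tight",[-86,-64,162],0)):
  for f in(1,-1):
    T=knobR(a,f);w=wor(G)-T[:,2]*250
    for s in(1.6,1.9,2.2):
        e=R.from_matrix((Rz(np.arctan2(w[1],w[0]))@Ry(s)).T@T@Rz(-np.pi/2)).as_euler("ZYZ");print(nm,f,s,e.round(2))
```

```text
model err 1.8296238296157273e-14
pick 1 1.6 [0.29 1.   0.53]
pick 1 1.9 [0.38 0.71 0.4 ]
pick 1 2.2 [0.6  0.44 0.14]
pick -1 1.6 [ 0.29  1.   -2.62]
pick -1 1.9 [ 0.38  0.71 -2.75]
pick -1 2.2 [ 0.6   0.44 -3.  ]
home start 1 1.6 [0.07 0.93 0.93]
home start 1 1.9 [0.09 0.63 0.9 ]
home start 1 2.2 [0.16 0.34 0.82]
home start -1 1.6 [ 0.07  0.93 -2.21]
home start -1 1.9 [ 0.09  0.63 -2.24]
home start -1 2.2 [ 0.16  0.34 -2.32]
tight 1 1.6 [0.07 0.93 2.15]
tight 1 1.9 [0.09 0.63 2.12]
tight 1 2.2 [0.16 0.34 2.04]
tight -1 1.6 [ 0.07  0.93 -0.99]
tight -1 1.9 [ 0.09  0.63 -1.02]
tight -1 2.2 [ 0.16  0.34 -1.1 ]
```

```bash
python3 -m creep '{"delta_pos":[[0.002,-0.036,0],[0.002,-0.036,0],[0.002,-0.036,0],[0.002,-0.036,0],[0.002,-0.036,0],[0.002,-0.036,0],[0.002,-0.036,0],[0.002,-0.036,0],[0.002,-0.036,0],[0.002,-0.036,0],[0,0,0]],"twist":[[0,0,0],[0,0,0],[0,0,0],[0,0,0],[0,0,0],[0,0,0],[0,0,0],[0,0,0],[0,0,0],[0,0,0],[0,0,0]]}' 1
python3 -m creep '{"delta_pos":[[0,0,0],[0,0,0],[0,0,0],[0,0,0],[0,0,0],[0,0,0],[0,0,0],[0,0,0],[0,0,0],[0,0,0],[0,0,0],[0,0,0],[0,0,0],[0,0,0],[0,0,0],[0,0,0],[0,0,0],[0,0,0],[0,0,0],[0,0,0]],"twist":[[-2.17,-0.29,6.5],[-2.17,-0.29,6.5],[-2.17,-0.29,6.5],[-2.17,-0.29,6.5],[-2.17,-0.29,6.5],[-2.17,-0.29,6.5],[-2.17,-0.29,6.5],[-2.17,-0.29,6.5],[-2.17,-0.29,6.5],[-2.17,-0.29,6.5],[-2.17,-0.29,6.5],[-2.17,-0.29,6.5],[-2.17,-0.29,6.5],[-2.17,-0.29,6.5],[-2.17,-0.29,6.5],[-2.17,-0.29,6.5],[-2.17,-0.29,6.5],[-2.17,-0.29,6.5],[-2.17,-0.29,6.5],[-2.17,-0.29,6.5]]}' 1
python3 - <<'E'
from h import *
im,d,P=cloud("wrist");cv2.imwrite("pics/w2.png",im[...,::-1])
togo(wor(np.array([-86,-188,162.])+61*n),knobR(1.22))
E
```

```text
t: 5.12
ee_pos: [408.2, -204.5, 323.9]
orientation: [-0.572, -3.087, 0.002]
ft_force: [-0.6, 0.8, -0.3]
width: 87.9
grasp_force: 0.0
t: 6.78
ee_pos: [410.2, -200.0, 323.8]
orientation: [2.777, 0.586, 0.84]
ft_force: [0.1, 0.2, 0.1]
width: 88.1
grasp_force: 0.0
tip now loc [-137.2 -190.2  323.2] q [-0.7  -0.18  2.22  0.54  0.66  0.11]
shift tool mm [-42.2 -26.4 100.9] world [  16.4    0.5 -111.3]
twist deg [-0.1  0.5 -0.7]
```

View pics/w2.png

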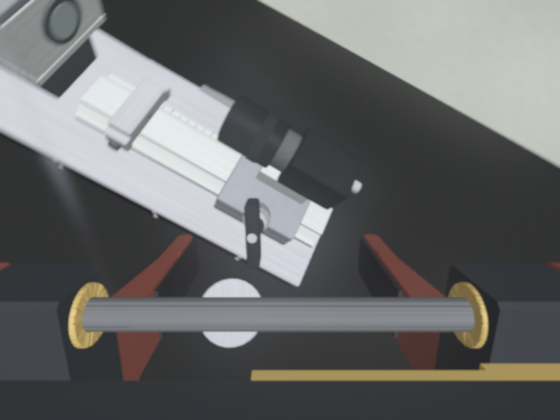

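The wrist view shows the knob bar at (253,230), upright in the picture, so the finger closing line already crosses it. I'll refine the knob from this view and go to pregrasp.

```bash
cat >> h.py <<'E'
def knobfit(yc=-188):
    im,d,P=cloud("wrist");L=loc(P);G0=np.array([-86,yc,162.]);r=L-G0;h=r@n
    m=(abs(h-14)<6)&(abs(r@u)<45)&(abs(r[...,1])<45)&(im.max(-1)<90)
    k,l,s,c=cv2.connectedComponentsWithStats(m.astype(np.uint8));m=l==1+np.argmax(s[1:,4])
    q=L[m];rr=cv2.minAreaRect(np.stack([q@u,q@v],1).astype(np.float32));bx=cv2.boxPoints(rr)
    e=max((bx[1]-bx[0],bx[2]-bx[1]),key=np.linalg.norm);e=e*np.sign(e[0])
    g=u*rr[0][0]+v*rr[0][1]+n*(np.median(q@n)-14)
    print("knob N",m.sum(),"rect",np.round(rr[1],1),"angle",.7+np.arctan2(e[1],e[0]),"grip loc",g.round(1));return g
E
python3 - <<'E'
from h import *
g=knobfit();togo(wor(g+31*n),knobR(1.22))
E
```

```text
knob N 672 rect [68.7 13.1] angle 1.2197744 grip loc [ -87.3 -189.5  161.8]
tip now loc [-136.9 -189.9  323.6] q [-0.7  -0.18  2.22  0.54  0.66  0.09]
shift tool mm [-43.9 -25.7 130.4] world [  31.7   -2.8 -136.3]
twist deg [-0.3  0.5  0.1]
```

```bash
python3 -m creep '{"delta_pos":[[-0.022,-0.013,0],[-0.022,-0.013,0.01],[0,0,0.03],[0,0,0.03],[0,0,0.03],[0,0,0.03],[0,0,0]],"twist":[[0,0,0],[0,0,0],[0,0,0],[0,0,0],[0,0,0],[0,0,0],[0,0,0]]}' 1
python3 - <<'E'
from h import *
togo(wor(np.array([-87,-189,162])-17*n),knobR(1.22))
E
```

```text
t: 7.47
ee_pos: [442.7, -202.4, 183.6]
orientation: [2.78, 0.601, 0.833]
ft_force: [0.0, 0.4, 0.5]
width: 87.9
grasp_force: 0.0
tip now loc [-103.9 -190.   183.6] q [-0.64  0.16  2.32  1.14  0.33 -0.53]
shift tool mm [ 2.3  0.3 44.4] world [ 26.6  -1.7 -35.6]
twist deg [-0.6  0.6  0.2]
```

```bash
python3 -m creep '{"delta_pos":[[0.001,0,0.015],[0.001,0,0.015],[0,0,0.013],[0,0,0]],"twist":[[0,0,0],[0,0,0],[0,0,0],[0,0,0]]}' 1
python3 - <<'E'
from h import *
togo(wor(np.array([-87,-189,162])-17*n),knobR(1.22))
E
```

```text
t: 7.8
ee_pos: [468.7, -204.6, 153.8]
orientation: [2.774, 0.6, 0.839]
ft_force: [-0.4, 0.1, 0.7]
width: 87.8
grasp_force: 0.0
tip now loc [ -77.9 -189.7  153.8] q [-0.6   0.26  2.3   1.43  0.28 -0.8 ]
shift tool mm [-2.  -1.9  5.1] world [ 0.7  0.6 -5.7]
twist deg [-0.3  0.4  0.3]
```

```bash
python3 -m creep '{"delta_pos":[[0,-0.001,0.002],[0,0,0.002],[0,0,0]],"twist":[[0,0,0],[0,0,0],[0,0,0]]}' 1
python3 -m creep '{"delta_pos":[[0,0,0],[0,0,0],[0,0,0],[0,0,0],[0,0,0],[0,0,0],[0,0,0],[0,0,0]],"twist":[[0,0,0],[0,0,0],[0,0,0],[0,0,0],[0,0,0],[0,0,0],[0,0,0],[0,0,0]]}' 0
python3 - <<'E'
from h import *
p,r,o=tool();print(loc(p),o["qpos"].round(2),o["ft_force"])
print("bench +y in tool axes",r.T@B3@v)
E
```

```text
t: 8.05
ee_pos: [470.1, -204.3, 151.8]
orientation: [2.772, 0.596, 0.841]
ft_force: [-0.0, 0.0, 0.5]
width: 87.7
grasp_force: 0.0
t: 8.72
ee_pos: [470.1, -204.2, 151.0]
orientation: [2.773, 0.595, 0.84]
ft_force: [0.1, 0.4, -0.7]
width: 37.7
grasp_force: 0.0
[ -76.55471496 -189.14568177  150.96806013] [-0.6   0.27  2.3   1.47  0.27 -0.83] [ 0.07398011  0.35041365 -0.67403864]
bench +y in tool axes [ 0.499483   -0.86632242 -0.00148122]
```

```bash
python3 -m creep '{"delta_pos":[[0,0,0],[0,0,0],[0,0,0],[0,0,0],[0,0,0],[0,0,0]],"twist":[[0,0,0],[0,0,0],[0,0,0],[0,0,0],[0,0,0],[0,0,0]]}' 0
```

```text
t: 9.22
ee_pos: [469.8, -203.9, 150.7]
orientation: [2.774, 0.596, 0.839]
ft_force: [-1.0, 2.4, -0.4]
width: 13.7
grasp_force: 30.0
```

```bash
python3 -m creep '{"delta_pos":[[0.0025,-0.0043,0],[0.005,-0.0087,0],[0.005,-0.0087,0],[0.005,-0.0087,0],[0.005,-0.0087,0],[0.005,-0.0087,0],[0.005,-0.0087,0],[0.005,-0.0087,0],[0.005,-0.0087,0],[0.005,-0.0087,0],[0.005,-0.0087,0],[0.0025,-0.0043,0],[0,0,0]],"twist":[[0,0,0],[0,0,0],[0,0,0],[0,0,0],[0,0,0],[0,0,0],[0,0,0],[0,0,0],[0,0,0],[0,0,0],[0,0,0],[0,0,0],[0,0,0]]}' 0
python3 - <<'E'
from h import *
p,r,o=tool();print(loc(p),o["qpos"].round(2),"F loc",o["ft_force"]@B3,o["moment"])
im,d,P=cloud("scene");L=loc(P);x,y,z=[L[...,i] for i in range(3)]
m=(abs(z-110)<6)&(abs(x)<50)&(y>-10.5)&(y<90);print("stop",np.percentile(y[m],[2,50,98]))
m=(abs(z-112)<5)&(x>45)&(x<58)&(y<80)&(y>-200);print("carrier",np.percentile(y[m],[2,50,98]))
im,d,P=cloud("top");L=loc(P);x,y,z=[L[...,i] for i in range(3)]
m=(abs(z-111)<5)&(x>-40)&(x<-18)&(y<80)&(y>-200)
print(np.histogram(y[m],np.arange(-160,60,5)))
E
```

```text
t: 10.3
ee_pos: [480.9, -93.4, 150.7]
orientation: [2.774, 0.597, 0.84]
ft_force: [-2.4, 2.5, -1.0]
width: 13.9
grasp_force: 30.0
[-76.83301948 -77.72649384 150.71137378] [-0.28  0.23  2.36  2.02  0.11 -1.13] F loc [-2.63383819  2.29824952 -0.96054991] [0.33830104 0.60572881 0.18945162]
stop [-8.99604182  4.55833841 20.82091476]
carrier [-131.5225087   -75.87294417  -25.31343784]
(array([ 0,  0,  0,  0,  0, 17, 18, 12, 18, 17, 15, 17, 16, 16, 14, 13, 14,
       16, 17, 17, 17, 16, 16, 18, 17, 17, 18,  0,  0,  0, 17, 18, 16, 18,
       17, 16,  2,  0,  0,  0,  0,  0,  0]), array([-160, -155, -150, -145, -140, -135, -130, -125, -120, -115, -110,
       -105, -100,  -95,  -90,  -85,  -80,  -75,  -70,  -65,  -60,  -55,
        -50,  -45,  -40,  -35,  -30,  -25,  -20,  -15,  -10,   -5,    0,
          5,   10,   15,   20,   25,   30,   35,   40,   45,   50,   55]))
```

```bash
python3 -m creep '{"delta_pos":[[0.0005,0,0],[0.0005,0,0],[0.0005,0,0],[0.0005,0,0],[0,0,0]],"twist":[[0,2,0],[0,2,0],[0,2,0],[0,2,0],[0,0,0]]}' 0
python3 - <<'E'
from h import *
p,r,o=tool();print(loc(p),o["qpos"].round(2),"F loc",o["ft_force"]@B3,o["moment"])
print("bench +y in tool axes",r.T@B3@v);togo(p,knobR(1.22))
E
```

```text
t: 10.82
ee_pos: [482.8, -94.1, 152.2]
orientation: [2.73, 0.616, 1.042]
ft_force: [-4.2, 2.9, 11.5]
width: 14.0
grasp_force: 30.0
[-74.83286823 -78.26716415 152.18596554] [-0.37  0.28  2.42  2.35  0.35 -1.53] F loc [-4.47687167  2.43395529 11.48299207] [0.18045077 0.12299467 0.21163914]
bench +y in tool axes [ 0.49369362 -0.8669461   0.06834518]
tip now loc [-74.8 -78.3 152.2] q [-0.37  0.28  2.42  2.35  0.35 -1.53]
shift tool mm [0. 0. 0.] world [0. 0. 0.]
twist deg [-0.1 -7.7  0.1]
```

```bash
python3 -m creep '{"delta_pos":[[0.00125,-0.00217,0.00017],[0.00125,-0.00217,0.00017],[0.00125,-0.00217,0.00017],[0.00125,-0.00217,0.00017],[0.0005,-0.00087,0.00007],[0,0,0],[0,0,0]],"twist":[[0,0,0],[0,0,0],[0,0,0],[0,0,0],[0,0,0],[0,0,0],[0,0,0]]}' 0
python3 - <<'E'
from h import *
p,r,o=tool();print(loc(p),o["qpos"].round(2),"F loc",o["ft_force"]@B3)
E
python3 -m creep '{"delta_pos":[[0.0005,-0.00087,0.00007],[0.0005,-0.00087,0.00007],[0,0,0]],"twist":[[0,0,0],[0,0,0],[0,0,0]]}' 0
python3 - <<'E'
from h import *
p,r,o=tool();print(loc(p),o["qpos"].round(2),"F loc",o["ft_force"]@B3)
im,d,P=cloud("top");L=loc(P);x,y,z=[L[...,i] for i in range(3)]
m=(abs(z-111)<5)&(x>-40)&(x<-18)&(y<80)&(y>-200)
print(np.histogram(y[m],np.arange(-40,30,2)))
E
```

```text
t: 11.4
ee_pos: [483.9, -82.8, 152.2]
orientation: [2.731, 0.617, 1.039]
ft_force: [-3.5, -1.3, 5.1]
width: 13.8
grasp_force: 30.0
[-74.84749865 -66.90969723 152.2078679 ] [-0.33  0.27  2.42  2.42  0.33 -1.57] F loc [-3.34874148 -1.62836172  5.07330755]
t: 11.65
ee_pos: [484.1, -80.8, 152.2]
orientation: [2.731, 0.617, 1.039]
ft_force: [-3.8, -1.9, 6.4]
width: 14.1
grasp_force: 30.0
[-74.8237609  -64.88624973 152.23020293] [-0.32  0.27  2.43  2.43  0.33 -1.58] F loc [-3.63739808 -2.30788805  6.40221401]
(array([8, 6, 6, 6, 8, 8, 6, 5, 7, 7, 8, 4, 5, 5, 0, 7, 6, 6, 8, 9, 6, 6,
       6, 9, 8, 6, 5, 8, 9, 6, 2, 0, 0, 0]), array([-40, -38, -36, -34, -32, -30, -28, -26, -24, -22, -20, -18, -16,
       -14, -12, -10,  -8,  -6,  -4,  -2,   0,   2,   4,   6,   8,  10,
        12,  14,  16,  18,  20,  22,  24,  26,  28]))
```

Friction is about −2.3 N along the slide and some 2 mm remain, so I'll go in 0.5–1 mm steps with force checks.

```bash
for i in 1 ; do python3 -m creep '{"delta_pos":[[0.0005,-0.00087,0.00007],[0,0,0]],"twist":[[0,0,0],[0,0,0]]}' 0 | egrep 'pos|force'; done
python3 -m creep '{"delta_pos":[[0.00025,-0.00043,0.00003],[0,0,0]],"twist":[[0,0,0],[0,0,0]]}' 0| egrep 'pos|force'
python3 -m creep '{"delta_pos":[[0.00025,-0.00043,0.00003],[0,0,0]],"twist":[[0,0,0],[0,0,0]]}' 0| egrep 'pos|force'
```

```text
ee_pos: [484.2, -79.8, 152.2]
ft_force: [-4.5, -1.0, 5.6]
grasp_force: 30.0
ee_pos: [484.3, -79.3, 152.2]
ft_force: [-3.8, -2.4, 6.0]
grasp_force: 30.0
ee_pos: [484.3, -78.9, 152.2]
ft_force: [-4.2, -1.8, 6.7]
grasp_force: 30.0
```

```bash
for k in 1; do python3 -m creep '{"delta_pos":[[0.00025,-0.00043,0.00003],[0,0,0]],"twist":[[0,0,0],[0,0,0]]}' 0| egrep 'pos|ft_force'; done
python3 -m creep '{"delta_pos":[[0.00025,-0.00043,0.00003],[0,0,0]],"twist":[[0,0,0],[0,0,0]]}' 0| egrep 'pos|ft_force'
python3 -m creep '{"delta_pos":[[0.00025,-0.00043,0.00003],[0,0,0]],"twist":[[0,0,0],[0,0,0]]}' 0| egrep 'pos|ft_force'
```

```text
ee_pos: [484.4, -78.4, 152.2]
ft_force: [-3.5, -1.3, 5.8]
ee_pos: [484.4, -77.9, 152.2]
ft_force: [-4.0, -1.4, 6.0]
ee_pos: [484.5, -77.4, 152.2]
ft_force: [-3.6, -1.3, 5.9]
```

```bash
python3 -m creep '{"delta_pos":[[0.00025,-0.00043,0.00003],[0,0,0]],"twist":[[0,0,0],[0,0,0]]}' 0| egrep 'pos|ft_force'
python3 -m creep '{"delta_pos":[[0.00025,-0.00043,0.00003],[0,0,0]],"twist":[[0,0,0],[0,0,0]]}' 0| egrep 'pos|ft_force'
python3 - <<'E'
from h import *
for nme,xl,xh in(("top",-45,-18),("scene",25,58)):
    im,d,P=cloud(nme);L=loc(P);x,y,z=[L[...,i] for i in range(3)]
    m=(abs(z-111)<4)&(x>xl)&(x<xh)&(y<80)&(y>-200)
    c=im.astype(int).sum(-1)
    for lo in range(-16,0,1):
        mm=m&(y>=lo)&(y<lo+1);print(lo,mm.sum(),c[mm].mean().round(0) if mm.any() else 0,end=" | ")
    print(np.percentile(y[m],[1,99]))
E
```

```text
ee_pos: [484.5, -76.9, 152.2]
ft_force: [-3.9, -2.0, 5.8]
ee_pos: [484.5, -76.6, 152.2]
ft_force: [-4.8, -3.3, 6.0]
-16 4 477.0 | -15 3 470.0 | -14 5 472.0 | -13 2 466.0 | -12 6 446.0 | -11 4 486.0 | -10 3 440.0 | -9 4 523.0 | -8 1 559.0 | -7 4 537.0 | -6 4 588.0 | -5 1 563.0 | -4 4 590.0 | -3 3 608.0 | -2 3 603.0 | -1 6 612.0 | [-118.14822315   19.41239354]
-16 3 486.0 | -15 4 468.0 | -14 4 382.0 | -13 9 335.0 | -12 5 329.0 | -11 3 382.0 | -10 2 281.0 | -9 6 314.0 | -8 4 577.0 | -7 1 427.0 | -6 2 608.0 | -5 0 0 | -4 1 556.0 | -3 2 416.0 | -2 1 626.0 | -1 4 536.0 | [-116.39111221   20.81768479]
```

```bash
python3 -m creep '{"delta_pos":[[0.00025,-0.00043,0.00003],[0,0,0]],"twist":[[0,0,0],[0,0,0]]}' 0| egrep 'pos|ft_force'
python3 -m creep '{"delta_pos":[[0.00025,-0.00043,0.00003],[0,0,0]],"twist":[[0,0,0],[0,0,0]]}' 0| egrep 'pos|ft_force'
```

```text
ee_pos: [484.6, -76.6, 152.2]
ft_force: [-4.8, -7.2, 6.7]
ee_pos: [484.6, -76.5, 152.2]
ft_force: [-5.9, -11.9, 7.1]
```

```bash
python3 -m creep '{"delta_pos":[[0,0.0005,0],[0,0.0005,0],[0,0.0005,0],[0,0.0005,0],[0,0]],"twist":[[-0.8,0,6],[-0.8,0,6],[-0.8,0,6],[-0.8,0,6],[0,0,0]]}' 0 | tail -3
python3 -m creep '{"delta_pos":[[0,0.0005,0],[0,0.0005,0],[0,0.0005,0],[0,0.0005,0],[0,0,0]],"twist":[[-0.8,0,6],[-0.8,0,6],[-0.8,0,6],[-0.8,0,6],[0,0,0]]}' 0
python3 - <<'E'
from h import *
p,r,o=tool();print(loc(p),o["qpos"].round(2),"F loc",o["ft_force"]@B3,"M loc",o["moment"]@B3)
x=B3.T@r[:,0];print("knob angle~",.7+np.arctan2(x@v,x@u))
E
```

```text
t: 13.88
ee_pos: [485.0, -79.1, 152.7]
orientation: [2.876, -0.01, 1.112]
ft_force: [-8.9, -24.6, 9.4]
width: 14.1
grasp_force: 30.0
[-74.10512915 -63.14442457 152.67879324] [-0.26  0.27  2.44  2.76  0.33 -1.42] F loc [ -6.44818482 -25.40117658   9.44733549] M loc [-3.29764287  0.39031247 -2.95218443]
knob angle~ 0.7893643622443096invalid input
```

```bash
python3 -m creep '{"delta_pos":[[0,0.0007,0],[0,0.0007,0],[0,0,0]],"twist":[[0,0,0],[0,0,0],[0,0,0]]}' 0 | grep -E 'ft|pos'
python3 -m creep '{"delta_pos":[[0,0.0008,0],[0,0.0008,0],[0,0,0]],"twist":[[-0.8,0,6],[-0.8,0,6],[0,0,0]]}' 0| grep -E 'ft|pos'
python3 - <<'E'
from h import *
p,r,o=tool();print(loc(p),o["qpos"].round(2),"F loc",o["ft_force"]@B3,"M loc",o["moment"]@B3)
x=B3.T@r[:,0];print("knob angle~",.7+np.arctan2(x@v,x@u))
E
```

```text
ee_pos: [485.0, -79.3, 152.7]
ft_force: [-4.7, -7.3, 6.9]
ee_pos: [484.8, -80.7, 152.7]
ft_force: [-6.3, -12.3, 6.0]
[-74.15414396 -64.74731176 152.67391097] [-0.24  0.27  2.44  2.89  0.32 -1.31] F loc [ -5.06700582 -12.88180252   6.04602256] M loc [-1.65310565  0.48748058 -1.51949034]
knob angle~ 0.581263530864749
```

```bash
python3 -m creep '{"delta_pos":[[0,0.001,0],[0,0.001,0],[0,0,0]],"twist":[[-0.8,0,6],[-0.8,0,6],[0,0,0]]}' 0| grep -E 'ft|pos'
python3 -m creep '{"delta_pos":[[0,0.0009,0],[0,0,0]],"twist":[[-0.8,0,6],[0,0,0]]}' 0| grep -E 'ft|pos'
python3 - <<'E'
from h import *
p,r,o=tool();print(loc(p),o["qpos"].round(2),"F loc",o["ft_force"]@B3,"M loc",o["moment"]@B3)
x=B3.T@r[:,0];print("knob angle~",.7+np.arctan2(x@v,x@u))
E
```

```text
ee_pos: [484.4, -82.1, 152.5]
ft_force: [-5.2, -9.0, 5.7]
ee_pos: [484.1, -82.8, 152.3]
ft_force: [-4.3, -5.2, 4.7]
[-74.64734722 -66.88759986 152.34958965] [-0.2   0.27  2.44  3.09  0.3  -1.17] F loc [-3.73831596 -5.59941188  4.7378107 ] M loc [-0.58483352  0.41293059 -0.67787578]
knob angle~ 0.2692168450213615
```

```bash
python3 -m creep '{"delta_pos":[[0,0.0008,0],[0,0.0008,0],[0,0,0]],"twist":[[-0.8,0,6],[-0.8,0,6],[0,0,0]]}' 0| grep -E 'ft|pos'
python3 -m creep '{"delta_pos":[[0,0.0007,0],[0,0,0]],"twist":[[-0.7,0,5],[0,0,0]]}' 0| grep -E 'ft|pos'
python3 - <<'E'
from h import *
p,r,o=tool();print(loc(p),o["qpos"].round(2),"F loc",o["ft_force"]@B3,"M loc",o["moment"]@B3,"M n",o["moment"]@B3@n)
x=B3.T@r[:,0];print("knob angle~",.7+np.arctan2(x@v,x@u))
im,d,P=cloud("wrist");cv2.imwrite("pics/w3.png",im[...,::-1])
E
```

```text
ee_pos: [483.4, -84.0, 152.0]
ft_force: [-3.9, -2.6, 4.5]
ee_pos: [483.1, -84.4, 151.8]
ft_force: [-3.9, -2.0, 3.6]
[-75.47057107 -68.5545742  151.79140411] [-0.17  0.26  2.43  3.29  0.26 -1.05] F loc [-3.69060871 -2.37498757  3.62986391] M loc [-0.58749663  0.34681783  0.16778702] M n 0.4744172981826673
knob angle~ -0.026743793306224006
```

View pics/w3.png

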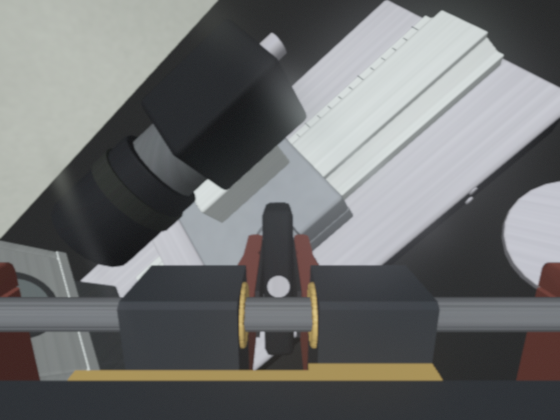

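The bar (278,210–350) sits squarely between the pads, and the wrist torque of about 0.47 N m shows the knob at its end stop. Next: release, withdraw and check.

```bash
python3 -m creep '{"delta_pos":[[0,0,0],[0,0,0],[0,0,0],[0,0,0],[0,0,0],[0,0,0],[0,0,0],[0,0,0]],"twist":[[0,0,0],[0,0,0],[0,0,0],[0,0,0],[0,0,0],[0,0,0],[0,0,0],[0,0,0]]}' 1| grep -E 'ft|pos|wid'
python3 -m creep '{"delta_pos":[[0,0,-0.015],[0,0,-0.025],[0,0,-0.04],[0,0,-0.04],[0,0,-0.04],[0,0,0],[0,0,0]],"twist":[[0,0,0],[0,0,0],[0,0,0],[0,0,0],[0,0,0],[0,0,0],[0,0,0]]}' 1
python3 - <<'E'
from h import *
knobfit(-65)
for nme,xl,xh in(("top",-45,-18),("scene",25,58)):
    im,d,P=cloud(nme);L=loc(P);x,y,z=[L[...,i] for i in range(3)]
    m=(abs(z-111)<4)&(x>xl)&(x<xh)&(y<80)&(y>-200);c=im.astype(int).sum(-1)
    print([(lo,int(c[m&(y>=lo)&(y<lo+1)].mean()) if (m&(y>=lo)&(y<lo+1)).any() else 0) for lo in range(-16,0)],np.percentile(y[m],[1,99]))
    m=(z>213)&(z<225)&(x>-30)&(x<80)&(y>95)&(y<200);print("cover",np.polyfit(L[m][:,0],L[m][:,2],1))
    if nme=="top": cv2.imwrite("pics/t4.png",cv2.resize(im[150:310,160:430,::-1],None,fx=2.9,fy=2.9,interpolation=cv2.INTER_CUBIC))
E
```

```text
ee_pos: [482.7, -84.7, 151.4]
ft_force: [-0.3, 0.0, -0.4]
width: 63.7
t: 16.52
ee_pos: [434.2, -75.5, 206.8]
orientation: [-2.577, 1.186, -1.063]
ft_force: [0.5, -0.1, 0.6]
width: 88.0
grasp_force: 0.0
knob N 1601 rect [13.8 68.1] angle -0.028360128 grip loc [-87.7 -63.9 161.7]
[(-16, 481), (-15, 474), (-14, 475), (-13, 0), (-12, 438), (-11, 487), (-10, 418), (-9, 499), (-8, 0), (-7, 528), (-6, 590), (-5, 565), (-4, 589), (-3, 605), (-2, 608), (-1, 606)] [-118.06194144   19.39857929]
cover [-2.50049953e-03  2.17435150e+02]
[(-16, 473), (-15, 421), (-14, 467), (-13, 358), (-12, 399), (-11, 313), (-10, 303), (-9, 0), (-8, 488), (-7, 546), (-6, 0), (-5, 0), (-4, 407), (-3, 539), (-2, 614), (-1, 611)] [-116.80990018   20.29338288]
cover [-3.83000776e-03  2.17401803e+02]
```

View pics/t4.png

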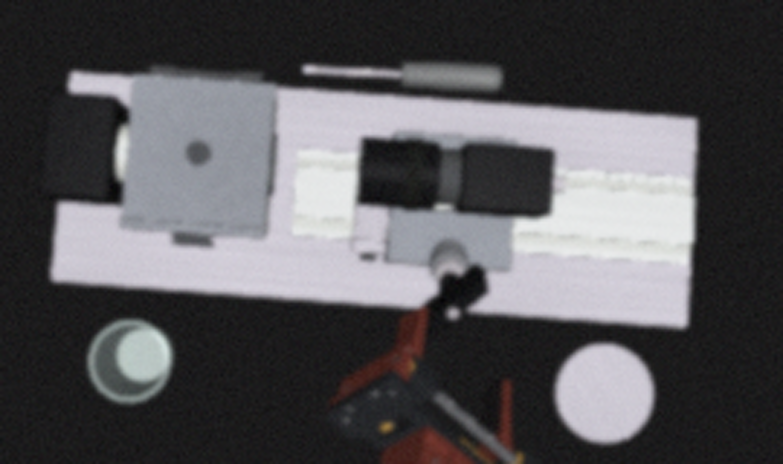

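The top view shows the cover shut (200,155), the carrier against the stop (370,235) with no gap, the knob turned, and the beaker, dish and driver in their places. The numbers agree: knob about 0 rad, stop's far edge unchanged, cover flat at 217 mm, gripper clear of the knob by about 25 mm or more.

```bash
python3 -c "
from workcell import *
print(close_job())"
```

```text
the job is handed in; nothing more can be done
None
```

The job is handed in (the hand-in returned no verdict): by my last camera check the carrier rests against the stop, which hasn't moved, the knob is fully tight, the cover is caught shut, and the beaker, dish and screwdriver look untouched.

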